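# Latch the dish ring and hold the turntable's index pin out

## Robot

A 6-joint arm with a two-finger parallel gripper is mounted at the origin on a cart in front of the work surface, level with it; the furniture and walls round the work are solid. World frame = base frame: x ahead of the robot, y to its left, z up, the work surface at z = 0. Lengths are in m, angles in rad, forces in N, time in s.
With the tool pointing down it reaches from about 0.35 to 0.975 m from the base axis. Payload 4.9 kg.
Tool frame: the origin (TCP) lies on the centre line of the jaws, within the pads' length; the fingertips stand manip.tip_reach ahead of it and the grasp point (between the pads) is the TCP (manip.tip_reach is the distance from the TCP to the fingertips, in m); z points along the fingers, y is the line along which they close (so a half turn about z gives the same grasp; the last joint's range is limited). The gripper opens to 85 mm and grips with 20 to 120 N. Pads are 22 mm wide; open, the fingers measure 114 mm over their backs; the gripper's body (76 mm by 85 mm) begins 54 mm behind the grasp point. The pads swing forward as they close: fully open they stand 13 mm farther back than shut.
Start: joints at [-1.359, 0.053, 1.613, -0, 1.476, -0.119], TCP at [0.203, -0.591, 0.25] pointing down, gripper open.
Joint ranges: [-3.01, 3.01], [-1.01, 2.22], [0.06, 2.58], [-1.02, 4.17], [0.09, 2.62], [-3.14, 3.14]. Speed limits (rad/s): [2.57, 2.57, 3.14, 3.14, 3.14, 3.14].

## Interface

Orientations are given as a unit quaternion [w, x, y, z].
In Python, from plant import manip gives the robot as it stands. The module is installed in compiled form; this text tells all that it offers.
- The arm moves only by the tool move_arm, never from a script. Its argument "rows" is a list of rows, each a list of 7 numbers: the shift along the tool's x, y, z in cm, then the turn, a rotation vector about the tool's x, y, z in degrees, then the opening, from -1 (shut) to 1 (fully open). In form: [[tx, ty, tz, ax, ay, az, jaw], ...]. A call has 1 to 20 rows; each row shifts and turns the commanded pose from where the row before left it, along the tool's axes as they then stand; what a row does not reach is not made up. A row lasts 1/12 s, in which the tool goes at most 41.7 mm and 7.16 degrees, less where a joint would pass 70% of its speed; a pose out of reach is approached as far as the arm can. A call is refused whole if a number of a shift passes 4.17 or a number of a turn 7.16, either way. A call with a gripper value outside its range is refused whole. The fingers move at their own pace and stop on an object; the grip force is fixed at half the most. Time passes only in rows, so rows that do not move let the fingers close. It gives the time, the measured TCP pose, the force, the opening and the grip force at its end, in the units of the state.
- manip.state(): the state, without advancing time (a new reading comes with each control period).
- manip.grab_frame(name): name is "scene" or "side" or "wrist"; returns a dict with "img" (400x640x3 uint8, blue, green, red), "mtx" (3x3 intrinsics, pixels), "R" (3x3) and "t" (3): a world point X has camera coordinates R X + t. Camera axes: x right, y down, z forward; pixel columns grow to the right and rows downward; lengths in m; the calibration is good to about 2 mm. A picture is of the moment at which its call begins. There is no depth.
- manip.job_done(): hands the job in; it is judged then, once.
The state is a dict: "time": time; "joint_pos": joint angles; "joint_vel": joint speeds; "joint_efforts": joint torques, N m; "tool_pos": TCP position; "tool_rot": TCP orientation; "contact_force": force on the tool from outside, world axes, zero at the start; "ft_torque": the same for the moment, N m; "gripper_width": opening from 0.0 (shut) to 1.0 (fully open); "grasp_force": force on a finger pad.
Only numpy, scipy, OpenCV 4.12 (cv2) and the standard library are available. Lean on these libraries where they do the work, as an engineer would, in place of code of your own. Each camera call takes 0.05 s, during which the arm holds its last target. There are 200 camera calls.

## Task

The inoculating turntable is to be released for turning. First turn the steel turnbutton until it lies fully across the tab of the ring that holds the dish down, leaving the index pin in its hole until that is done; then grip the black knob of the sprung index plunger, pull it straight out as far as it goes and hold it there. Your program finishes while still holding the pin fully out; do not turn the platter, keep the ring down, and leave the other things on the bench where they are.

Things in the scene. Friction and masses are not known exactly. Their poses are not given: they have to be found in the camera images.
- turntable_base: Round grey base, 210 mm across, 30 mm high, fixed to the bench at a varying place and yaw. Origin: centre of its underside; z up. In its frame the plunger sticks out at the -y side, the turnbutton stands at the -x side, the ring's hinge at +x.
- platter (a joint): Angle of the aluminium platter (170 mm across, z = 38 to 52 mm) about the base's vertical axis, rad; 0 = start, locked there by the index pin. With the pin out it turns against 0.25 N m of friction. On it sits a covered petri dish, 92 mm across, up to z = 67 mm.
- hold_down_ring (a joint): Opening of the steel ring (96 mm across, z = 68 to 73 mm) over the dish, rad: 0 = down (start), grows as its tab side lifts. Only its weight keeps it down. Its tab, 16 mm wide, ends at (-67, 0) mm in the base's frame.
- turnbutton (a joint): Angle about its vertical pivot, rad: 0 = wing pointing outward (base -x), clear of the tab; 1.571 = end stop, wing along base -y, fully across the tab. Starts at 0 to 0.35, grows counter-clockwise seen from above, stays where left (friction 0.05 N m). The wing points at base yaw + pi + this angle.
- turnbutton_grip (a point): On the pivot axis, mid height of the upright grip rib: 88.5 mm above the bench, (-58, +30) mm in the base's frame. Rib: 9 mm thick, along the wing from 19 mm on the tip side to 13 mm on the other, z = 79 to 97 mm. Under it the flat wing, 13 mm wide, z = 74 to 79 mm, reaches 40 mm from the pivot. Axes: -x along the wing, z up.
- turnbutton_tip (a point): Near the end of the turnbutton's wing, 38 mm from the pivot, 76.5 mm above the bench.
- plunger (a joint): How far the sprung index plunger is pulled out, m: 0 = pin seated 8 mm deep in its hole in the platter's rim (start), 0.014 = end stop. It slides level along base -y. Spring: 4 N at 0 to 9.6 N at the stop; it snaps back when let go.
- plunger_knob (a point): Centre of the black cylindrical knob, 25 mm in diameter, 26 mm long, axis level along base y, 45 mm above the bench; moves with the plunger; at 0 it is at (0, -137) mm in the base's frame. Inward of it an 18 mm barrel in a bracket 32 mm wide, 60 mm high, ending 103 mm from the base's centre. Bench free under and beside it. Axes as the base.
- coverslip_box: Bystander: small clear box 26x26x12 mm beside the base, origin under its centre.
- vial: Bystander: black-capped vial, 22 mm across, 54 mm high, standing near the base, origin under its centre.
- tape_roll: Bystander: roll of tape, 88 mm across, 23 mm high, behind the base, origin under its centre.
- beaker: Bystander: glass beaker, 73 mm across, 92 mm high, left of the base, origin under its centre.
- tally_counter: Bystander: tally counter 54x76x24 mm at the right edge, origin under its centre.
- marker: Bystander: black and white marker pen, 132 mm long, 17 mm thick, lying at the right edge, origin under its centre.

How it is judged:
By the outcome, as a careful person would: the job done as asked, in the order asked, and still so for the second after the job is handed in, while the arm keeps its last pose, push and grip.
It also fails if it takes over 48 s, if anything falls off the work surface, if the arm or the gripper's body presses on something with over 40 N, if the wrist force passes 120 N, or if a joint passes its speed limit or range.

## Working session

There is one attempt and no reset: what is moved stays moved. The work goes in short steps, Python scripts to look and compute and a tool call to move; the robot and the scene stay as the last step left them, time stands still between calls to the robot, and variables do not carry over. Pictures are saved under pics/ and viewed, at most 10 in all, crops included, and the job is handed in when it is done.

Besides the shell and the picture viewer there is one more tool, called in YAML: its name, and indented under it one key for each argument. move_arm: Moves the arm, as the interface text tells. Its arguments: {"type":"object","properties":{"rows":{"type":"array","items":{"type":"array","items":{"type":"number"}}}},"required":["rows"]}

```bash
mkdir -p pics; python3 - <<'E'
from plant import manip
import cv2,pickle
s=manip.state();print(s, manip.tip_reach)
F={}
for n in("scene","side"):
    f=manip.grab_frame(n);F[n]=f;cv2.imwrite(f"pics/{n}0.png",f["img"]);print(n,f["mtx"],f["R"],f["t"])
pickle.dump(F,open("f0.pkl","wb"))
E
```

```text
{'time': 0.0, 'joint_pos': array([-1.35899775e+00,  5.33360947e-02,  1.61429140e+00, -2.52033077e-05,
        1.47600278e+00, -1.19001726e-01]), 'joint_vel': array([-1.35504124e-03, -3.32200421e-04, -3.07185064e-04,  4.91701155e-05,
        2.46031409e-04,  1.32979132e-03]), 'joint_efforts': array([ 1.03076782e-03, -3.93674040e+01, -3.70179749e+01, -8.42919394e-05,
        6.90784946e-03, -1.39085509e-05]), 'tool_pos': array([ 0.20286935, -0.59054067,  0.24907741]), 'tool_rot': array([-1.01713357e-03,  9.86351840e-01,  1.64648139e-01, -5.97846625e-05]), 'contact_force': array([-0.41694302,  0.20004526,  0.43301941]), 'ft_torque': array([ 0.04896759,  0.00246551, -0.0066099 ]), 'grasp_force': 0.0, 'gripper_width': 0.9999974037640517} 0.019
scene [[514.50426305   0.         315.02252638]
 [  0.         514.50426305 194.96188216]
 [  0.           0.           1.        ]] [[ 0.9044486  -0.42650604 -0.00808268]
 [-0.22494556 -0.46074917 -0.85855093]
 [ 0.36245307  0.77833335 -0.51266458]] [-0.54954751  0.13079042  1.37875917]
side [[455.03946585   0.         320.55294602]
 [  0.         455.03946585 199.1707186 ]
 [  0.           0.           1.        ]] [[-0.9883615  -0.15020513  0.02408237]
 [-0.10653487  0.57043439 -0.81440465]
 [ 0.10859034 -0.80749181 -0.57979748]] [0.52210997 0.21557554 1.24365358]
```

View pics/scene0.png

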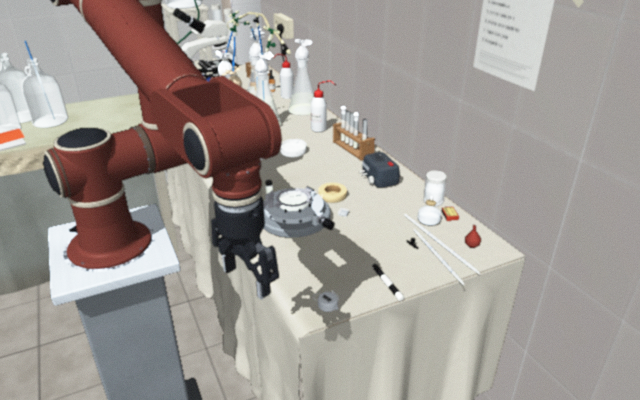

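View pics/side0.png

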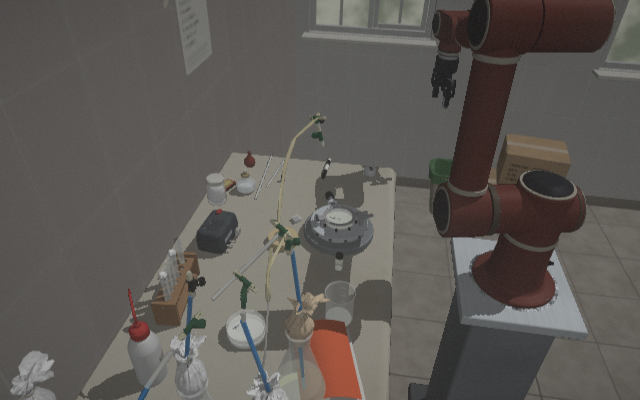

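The scene view shows the turntable near (293,208) and the side view shows it near (338,228). The black item near (325,215) in scene and (330,197) in side is likely the knob. I'll zoom in on both.

```bash
cat > h.py <<'E'
import numpy as np,cv2
def proj(f,X):
    p=(np.atleast_2d(X)@f["R"].T+f["t"])@f["mtx"].T
    return p[:,:2]/p[:,2:]
def atz(f,uv,z):
    d=f["R"].T@np.linalg.solve(f["mtx"],[uv[0],uv[1],1]);c=-f["R"].T@f["t"]
    return c+d*(z-c[2])/d[2]
E
python3 - <<'E'
import pickle,cv2,numpy as np
from h import *
F=pickle.load(open("f0.pkl","rb"))
print(atz(F["scene"],(293,205),.05),atz(F["side"],(339,226),.05))
print(atz(F["scene"],(322,215),.045),atz(F["side"],(330,197),.045))
a=cv2.resize(F["scene"]["img"][165:255,245:365],None,fx=6.6,fy=6.6,interpolation=cv2.INTER_CUBIC)[:, :792]
b=cv2.resize(F["side"]["img"][180:270,280:400],None,fx=6.6,fy=6.6,interpolation=cv2.INTER_CUBIC)[:, :792]
cv2.imwrite("pics/c_scene.png",a);cv2.imwrite("pics/c_side.png",b)
E
```

```text
[ 0.48829603 -0.10890154  0.05      ] [ 0.48676807 -0.07809148  0.05      ]
[ 0.54240914 -0.18391341  0.045     ] [ 0.53311606 -0.22629773  0.045     ]
```

View pics/c_side.png

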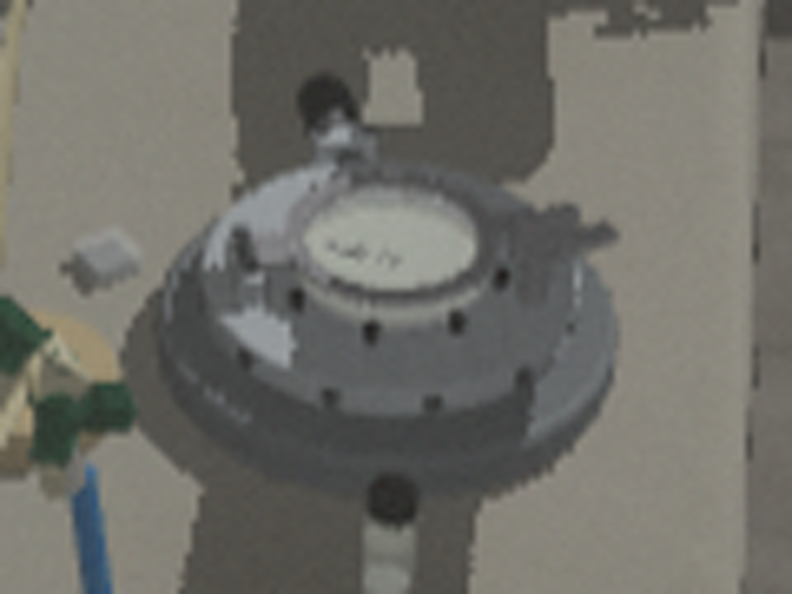

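The side crop shows:
- Knob at crop (327,100), full-image (329.5,195).
- Dish centre near (339,217).
- Turnbutton on the right, the robot's side, at crop (560,235).
- Vial cap at crop (390,500).

Next I'll move above it for a wrist view.

move_arm:
  rows:
    - [2.9, -2.6, -0.8, 0, 0, 0, 1]
    - [2.9, -2.6, -0.8, 0, 0, 0, 1]
    - [2.9, -2.6, -0.8, 0, 0, 0, 1]
    - [2.9, -2.6, -0.8, 0, 0, 0, 1]
    - [2.9, -2.6, -0.8, 0, 0, 0, 1]
    - [2.9, -2.6, -0.8, 0, 0, 0, 1]
    - [2.9, -2.6, -0.8, 0, 0, 0, 1]
    - [2.9, -2.6, -0.8, 0, 0, 0, 1]
    - [2.9, -2.6, -0.8, 0, 0, 0, 1]
    - [2.9, -2.6, -0.8, 0, 0, 0, 1]
    - [2.9, -2.6, -0.8, 0, 0, 0, 1]
    - [2.9, -2.6, -0.8, 0, 0, 0, 1]
    - [0, 0, 0, 0, 0, 0, 1]
    - [0, 0, 0, 0, 0, 0, 1]

```text
time: 1.27
tool_pos: [0.4315, -0.1814, 0.3466]
tool_rot: [0.0, 0.986, 0.167, 0.0]
contact_force: [-0.1, 0.9, 0.5]
gripper_width: 1.003
grasp_force: 0.0
```

```bash
python3 - <<'E'
from plant import manip
import cv2,pickle
from h import *
s=manip.state();print(s["time"],s["tool_pos"],s["tool_rot"],s["contact_force"],s["joint_pos"])
f=manip.grab_frame("wrist");cv2.imwrite("pics/w1.png",f["img"]);pickle.dump(f,open("w1.pkl","wb"))
print(-f["R"].T@f["t"],f["R"],f["mtx"][0,0],proj(f,[[.487,-.085,.07]]))
E
```

```text
1.2667 [ 0.43149331 -0.18138499  0.34656498] [3.09389209e-04 9.85984372e-01 1.66837344e-01 1.50842375e-04] [-0.09865503  0.87092962  0.49687032] [-5.56986165e-01 -3.71328420e-01  1.83229738e+00 -2.64924932e-04
  1.67998764e+00  6.78538829e-01]
[ 0.50299062 -0.15663191  0.47014335] [[ 3.30672343e-01 -9.43745599e-01  2.14799032e-04]
 [-9.03082701e-01 -3.16358652e-01  2.90445930e-01]
 [-2.74039115e-01 -9.62364176e-02 -9.56891381e-01]] 285.59362239489707 [[259.91242662 106.76070301]]
```

View pics/w1.png

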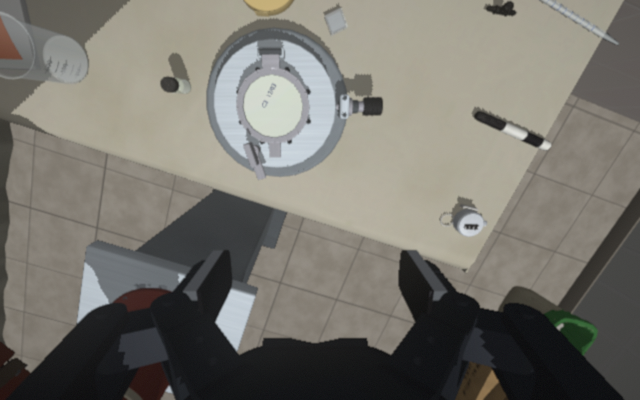

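The wrist view shows the dish centre near (274,103), knob near (372,106), turnbutton wing running (250,142) to (260,177), tab near (275,150) and hinge near (270,48). I'll fit the base pose and overlay it on an enlarged crop.

```bash
cat >> h.py <<'E'
def b2w(P,b):
    P=np.atleast_2d(P).astype(float);c,s=np.cos(b[2]),np.sin(b[2])
    return np.c_[b[0]+c*P[:,0]-s*P[:,1],b[1]+s*P[:,0]+c*P[:,1],P[:,2]]
def model(b,th,pl=0):
    t=np.linspace(0,2*np.pi,60)
    circ=lambda r,z:np.c_[r*np.cos(t),r*np.sin(t),0*t+z]
    L=[circ(.105,.03),circ(.085,.052),circ(.048,.073)]
    L.append(np.array([[-.067,-.008,.073],[-.067,.008,.073],[-.045,.008,.073]]))
    y=-.137-pl; L.append(np.array([[-.0125,y+.013,.045],[.0125,y+.013,.045],[.0125,y-.013,.045],[-.0125,y-.013,.045],[-.0125,y+.013,.045]]))
    a=np.pi+th;d=np.array([np.cos(a),np.sin(a)]);n=np.array([-d[1],d[0]]);p=np.array([-.058,.03])
    bx=lambda u0,u1,w,z:np.array([[*(p+u*d+v*n),z] for u,v in((u0,-w),(u1,-w),(u1,w),(u0,w),(u0,-w))])
    L+= [bx(-.013,.019,.0045,.097),bx(0,.04,.0065,.079)]
    return [b2w(l,b) for l in L]
def overlay(f,b,th,x0,y0,w,h,k,fn,pl=0):
    im=cv2.resize(f["img"][y0:y0+h,x0:x0+w],None,fx=k,fy=k,interpolation=cv2.INTER_CUBIC)
    for l in model(b,th,pl):
        q=((proj(f,l)-[x0,y0]+.5)*k).astype(int)
        cv2.polylines(im,[q.reshape(-1,1,2)],False,(0,0,255),1)
    cv2.imwrite(fn,im)
E
python3 - <<'E'
import pickle
from h import *
f=pickle.load(open("w1.pkl","rb"))
d=atz(f,(273.5,103.5),.067);k=atz(f,(373,106),.045)
yaw=np.arctan2(*(k-d)[1::-1])+np.pi/2
print(d,k,np.linalg.norm((k-d)[:2]),yaw)
b=[d[0],d[1],yaw]; print(b)
r0=atz(f,(252,145),.085);r1=atz(f,(259,175),.085);th=np.arctan2(*(r1-r0)[1::-1])-yaw-np.pi
print("th",(th+np.pi)%(2*np.pi)-np.pi)
overlay(f,b,(th+np.pi)%(2*np.pi)-np.pi,195,20,200,165,4,"pics/o1.png")
E
```

```text
[ 0.49687989 -0.10046253  0.067     ] [ 0.53986705 -0.23116459  0.045     ] 0.1375896919561971 0.3177501565008194
[np.float64(0.49687988670911803), np.float64(-0.1004625344661251), np.float64(0.3177501565008194)]
th 0.1901761525939003
```

View pics/o1.png

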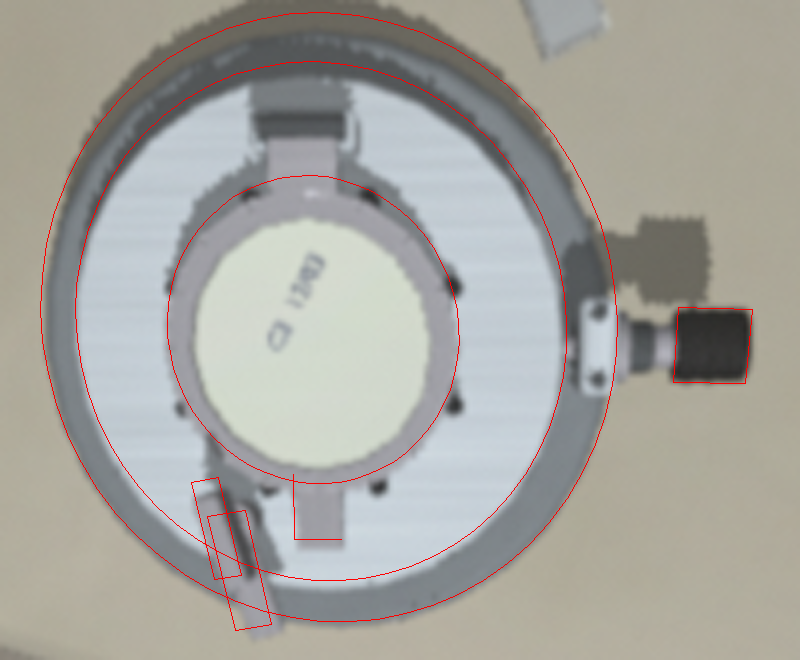

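The overlay is close. The platter and ring sit about 10 crop px (3 to 4 mm) lower than the model, while the knob matches. I'll refine by least squares using features read from this crop: dish centre (311,343), tab end (320,547), knob (712,346), bracket (597,347) and platter extremes.

```bash
python3 - <<'E'
import pickle
from h import *
from scipy.optimize import least_squares
f=pickle.load(open("w1.pkl","rb"))
px=lambda x,y:np.array([195+x/4-.5,20+y/4-.5])
C=[((0,0,.068),px(311,343)),((-.067,0,.073),px(320,547)),((0,-.137,.045),px(712,346))]
t=np.linspace(0,2*np.pi,400)
def res(b):
    r=[]
    for P,q in C: r+=list(proj(f,b2w(P,b))[0]-q)
    for R,z,ext in((.085,.052,(84,567,76,590)),(.048,.073,(168,459,None,None))):
        p=proj(f,b2w(np.c_[R*np.cos(t),R*np.sin(t),0*t+z],b))
        m=[p[:,0].min(),p[:,0].max(),p[:,1].min(),p[:,1].max()]
        for i,e in enumerate(ext):
            if e: r.append(m[i]-px(e,e)[i//2])
    return np.array(r)
s=least_squares(res,[.497,-.1,.318],loss="soft_l1");b=s.x;print(b,np.round(s.fun,2))
w=lambda x,y,z:atz(f,px(x,y),z)
# wing centreline: tip end and pivot-end
tip=(w(242,632,.079)+w(281,622,.079))/2
piv=b2w((-.058,.03,.079),b)[0]
th=np.arctan2(*(tip-piv)[1::-1])-b[2]-np.pi;th=(th+np.pi)%(2*np.pi)-np.pi
print("piv",piv,"tip",tip,np.linalg.norm(tip-piv),"th",th)
print("knob",b2w((0,-.137,.045),b))
np.save("b.npy",[*b,th])
overlay(f,b,th,195,20,200,165,4,"pics/o2.png")
for n in("scene","side"):
  g=pickle.load(open("f0.pkl","rb"))[n];print(n,proj(g,b2w([(0,0,.067),(0,-.137,.045)],b)))
E
```

```text
[ 0.49395903 -0.1013383   0.33792022] [ 1.14  0.63  0.46  0.33 -0.01  0.2  -1.95 -0.15 -0.9  -0.28 -0.1  -0.04]
piv [ 0.42929338 -0.0922634   0.079     ] tip [ 0.39862458 -0.112194    0.079     ] 0.03657599850058598 th 0.2383606002068106
knob [[ 0.53937804 -0.23059043  0.045     ]]
scene [[293.61456146 198.11220527]
 [328.62925347 223.86916484]]
side [[337.77804945 216.34312346]
 [328.24796875 196.03659361]]
```

View pics/o2.png

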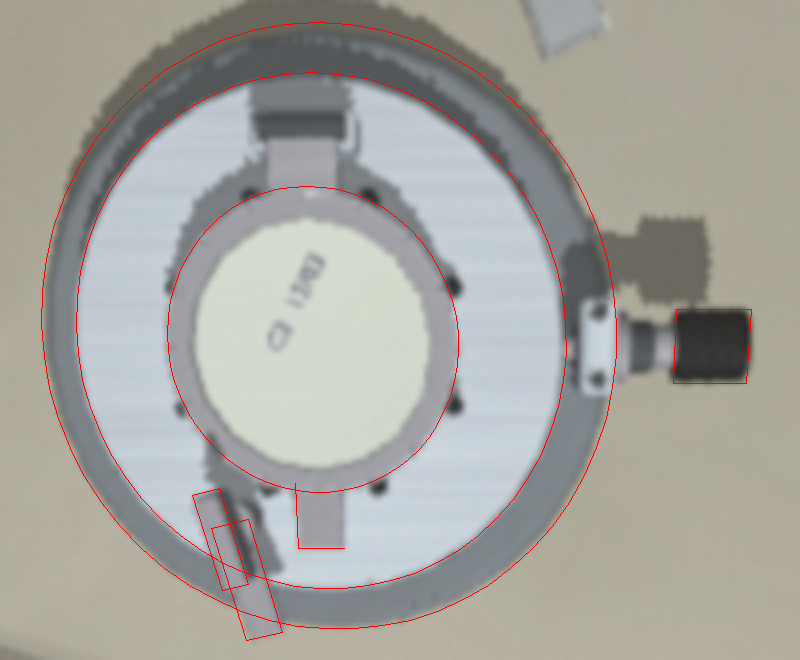

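The fit is good to 1–2 mm, with the turnbutton at about 0.24 rad. I'll move above the rib and align with it.

move_arm:
  rows:
    - [0.91, -2.83, 2.6, 0, 0, 0, 1]
    - [0.91, -2.83, 2.6, 0, 0, 0, 1]
    - [0.91, -2.83, 2.6, 0, 0, 0, 1]
    - [0, 0, 3.7, 0, 0, -6.9, 0.4]
    - [0, 0, 3.7, 0, 0, -6.9, 0]
    - [0, 0, 3.2, 0, 0, 0, -0.3]
    - [0, 0, 3.2, 0, 0, 0, -0.3]
    - [0, 0, 0, 0, 0, 0, -0.3]
    - [0, 0, 0, 0, 0, 0, -0.3]

```text
time: 2.07
tool_pos: [0.4271, -0.0943, 0.1283]
tool_rot: [-0.002, 0.96, 0.281, -0.002]
contact_force: [0.3, -0.5, 0.8]
gripper_width: 0.346
grasp_force: 0.0
```

```bash
cat > look.py <<'E'
from plant import manip
import pickle,sys
from h import *
s=manip.state();print({k:np.round(s[k],4) for k in("time","tool_pos","tool_rot","contact_force","ft_torque","gripper_width","joint_pos")})
R=cv2.Rodrigues(np.zeros(3))[0]
w,x,y,z=s["tool_rot"];from scipy.spatial.transform import Rotation as Ro
R=Ro.from_quat([x,y,z,w]).as_matrix();b=np.load("b.npy");th=float(sys.argv[2]) if len(sys.argv)>2 else b[3]
for n,P,a in(("grip",(-.058,.03,.102),b[2]+th),("knob",(0,-.137,.045),b[2]+np.pi/2)):
    X=b2w(P,b)[0];dz=a-np.arctan2(R[1,0],R[0,0]);print(n,"to go cm",np.round(R.T@(X-s["tool_pos"])*100,2),"tool yaw deg",np.round(-np.degrees(dz),1))
if len(sys.argv)>1:
    f=manip.grab_frame("wrist");pickle.dump(f,open(sys.argv[1]+".pkl","wb"))
    overlay(f,b[:3],th,0,0,640,400,1.25,"pics/"+sys.argv[1]+".png")
E
python3 look.py w2
```

```text
{'time': np.float64(2.0667), 'tool_pos': array([ 0.4271, -0.0943,  0.1283]), 'tool_rot': array([-0.0016,  0.9597,  0.2808, -0.0022]), 'contact_force': array([ 0.2595, -0.4848,  0.7819]), 'ft_torque': array([-0.0119, -0.0493, -0.0625]), 'gripper_width': np.float64(0.3463), 'joint_pos': array([-3.8770e-01, -3.0860e-01,  2.1504e+00, -2.0000e-04,  1.3053e+00,
        6.1380e-01])}
grip to go cm [ 0.31 -0.05  2.63] tool yaw deg -0.4
knob to go cm [ 2.14 17.56  8.24] tool yaw deg -76.7
```

View pics/w2.png

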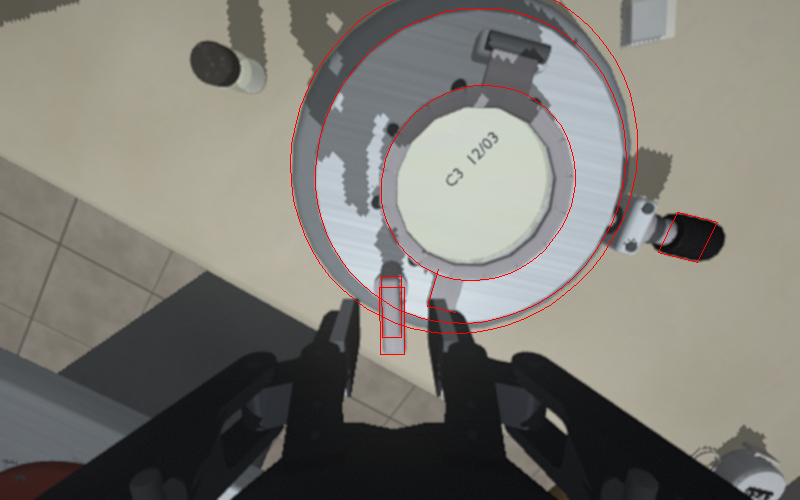

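The rib sits between the fingers and the overlay matches it. I'll descend and clamp.

move_arm:
  rows:
    - [0.15, 0, 1.3, 0, 0, 0, -0.4]
    - [0.15, 0, 1.3, 0, 0, 0, -0.6]
    - [0, 0, 0, 0, 0, 0, -0.7]
    - [0, 0, 0, 0, 0, 0, -0.8]
    - [0, 0, 0, 0, 0, 0, -0.85]
    - [0, 0, 0, 0, 0, 0, -0.85]

```text
time: 2.62
tool_pos: [0.4308, -0.0909, 0.1052]
tool_rot: [-0.002, 0.96, 0.282, -0.0]
contact_force: [-3.9, 8.2, -2.3]
gripper_width: 0.088
grasp_force: 47.9
```

```bash
python3 look.py
```

```text
{'time': np.float64(2.6167), 'tool_pos': array([ 0.4308, -0.0909,  0.1052]), 'tool_rot': array([-2.500e-03,  9.595e-01,  2.815e-01, -5.000e-04]), 'contact_force': array([-3.9238,  8.2134, -2.2653]), 'ft_torque': array([ 1.3506,  0.7226, -0.0845]), 'gripper_width': np.float64(0.0883), 'joint_pos': array([-0.3792, -0.2699,  2.1618,  0.0035,  1.2535,  0.6197])}
grip to go cm [-0.2   0.04  0.32] tool yaw deg -0.3
knob to go cm [ 1.58 17.65  5.93] tool yaw deg -76.7
```

move_arm:
  rows:
    - [-0.2, -0.1, 0, 0, 0, 0, -0.85]
    - [0, 0, 0, 0, 0, 0, -0.85]
    - [0, 0, 0, 0, 0, -6, -0.85]
    - [0, 0, 0, 0, 0, -6, -0.85]
    - [0, 0, 0, 0, 0, -6, -0.85]
    - [0, 0, 0, 0, 0, -6, -0.85]
    - [0, 0, 0, 0, 0, -6, -0.85]
    - [0, 0, 0, 0, 0, 0, -0.85]
    - [0, 0, 0, 0, 0, 0, -0.85]

```text
time: 3.37
tool_pos: [0.4289, -0.0895, 0.1052]
tool_rot: [-0.004, 0.854, 0.52, 0.002]
contact_force: [-1.9, 14.8, -2.0]
gripper_width: 0.085
grasp_force: 48.4
```

```bash
python3 look.py
```

```text
{'time': np.float64(3.3667), 'tool_pos': array([ 0.4289, -0.0895,  0.1052]), 'tool_rot': array([-0.0039,  0.8539,  0.5204,  0.0017]), 'contact_force': array([-1.9161, 14.763 , -1.9793]), 'ft_torque': array([2.3464e+00, 3.8180e-01, 3.0000e-04]), 'gripper_width': np.float64(0.0855), 'joint_pos': array([-0.3804, -0.2762,  2.1667,  0.0078,  1.2554,  0.0933])}
grip to go cm [-0.23  0.16  0.32] tool yaw deg 29.7
knob to go cm [-7.52 16.31  5.89] tool yaw deg -46.6
```

move_arm:
  rows:
    - [0.15, -0.08, 0, 0, 0, 0, -0.85]
    - [0, 0, 0, 0, 0, -6, -0.85]
    - [0, 0, 0, 0, 0, -6, -0.85]
    - [0, 0, 0, 0, 0, -6, -0.85]
    - [0, 0, 0, 0, 0, -6, -0.85]
    - [0, 0, 0, 0, 0, -6, -0.85]
    - [0, 0, 0, 0, 0, -6, -0.85]
    - [0, 0, 0, 0, 0, -6, -0.85]
    - [0, 0, 0, 0, 0, 0, -0.85]
    - [0, 0, 0, 0, 0, 0, -0.85]

```text
time: 4.2
tool_pos: [0.426, -0.0889, 0.1051]
tool_rot: [-0.006, 0.61, 0.792, -0.001]
contact_force: [-15.2, 10.0, 7.2]
gripper_width: 0.085
grasp_force: 49.5
```

```bash
python3 look.py
```

```text
{'time': np.float64(4.2), 'tool_pos': array([ 0.426 , -0.0889,  0.1051]), 'tool_rot': array([-0.006 ,  0.6104,  0.7921, -0.0009]), 'contact_force': array([-15.1741,   9.9963,   7.2401]), 'ft_torque': array([1.6691, 2.6666, 0.0122]), 'gripper_width': np.float64(0.0846), 'joint_pos': array([-3.7800e-01, -2.7830e-01,  2.1685e+00,  1.6000e-03,  1.2634e+00,
       -6.3610e-01])}
grip to go cm [-0.41  0.24  0.31] tool yaw deg 71.7
knob to go cm [-16.64   7.41   5.81] tool yaw deg -4.6
```

move_arm:
  rows:
    - [0.1, -0.15, 0, 0, 0, 0, -0.85]
    - [0, 0, 0, 0, 0, -3, -0.85]
    - [0, 0, 0, 0, 0, -3, -0.85]
    - [0, 0, 0, 0, 0, -2, -0.85]
    - [0, 0, 0, 0, 0, 0, -0.85]
    - [0, 0, 0, 0, 0, 0, -0.85]

```text
time: 4.7
tool_pos: [0.4253, -0.089, 0.1052]
tool_rot: [-0.004, 0.555, 0.832, -0.0]
contact_force: [-11.3, 7.0, 2.7]
gripper_width: 0.09
grasp_force: 49.5
```

```bash
python3 look.py
```

```text
{'time': np.float64(4.7), 'tool_pos': array([ 0.4253, -0.089 ,  0.1052]), 'tool_rot': array([-4.200e-03,  5.545e-01,  8.322e-01, -2.000e-04]), 'contact_force': array([-11.3172,   6.9899,   2.7233]), 'ft_torque': array([ 1.1411,  1.8232, -0.5153]), 'gripper_width': np.float64(0.0903), 'joint_pos': array([-3.7870e-01, -2.8300e-01,  2.1722e+00,  1.5000e-03,  1.2607e+00,
       -7.7440e-01])}
grip to go cm [-0.46  0.24  0.31] tool yaw deg 79.6
knob to go cm [-17.5    5.11   5.87] tool yaw deg 3.3
```

The moment about z reached −0.5 N m, so the button is at its stop. I'll release, rise and check.

move_arm:
  rows:
    - [0, 0, 0, 0, 0, 0, -0.5]
    - [0, 0, 0, 0, 0, 0, 0]
    - [0, 0, 0, 0, 0, 0, 0]
    - [0, 0, -3, 0, 0, 0, 0]
    - [0, 0, -3, 0, 0, 0, 0]
    - [-2, 1.5, -2, 0, 0, 3.3, 0]
    - [-3, 1.5, 0, 0, 0, 0, 0]
    - [0, 0, 0, 0, 0, 0, 0]
    - [0, 0, 0, 0, 0, 0, 0]

```text
time: 5.45
tool_pos: [0.4747, -0.1274, 0.1859]
tool_rot: [0.001, 0.578, 0.816, 0.0]
contact_force: [-0.8, 0.2, 0.2]
gripper_width: 0.496
grasp_force: 0.0
```

```bash
python3 look.py w3 1.571
```

```text
{'time': np.float64(5.45), 'tool_pos': array([ 0.4747, -0.1274,  0.1859]), 'tool_rot': array([1.100e-03, 5.779e-01, 8.161e-01, 1.000e-04]), 'contact_force': array([-0.8196,  0.1859,  0.1636]), 'ft_torque': array([ 0.0234, -0.0092, -0.0228]), 'gripper_width': np.float64(0.4962), 'joint_pos': array([-4.1370e-01, -2.2770e-01,  1.9849e+00, -2.0000e-04,  1.3823e+00,
       -7.5200e-01])}
grip to go cm [ 4.84 -3.13  8.37] tool yaw deg 0.0
knob to go cm [-11.85   2.66  14.11] tool yaw deg 0.0
```

View pics/w3.png

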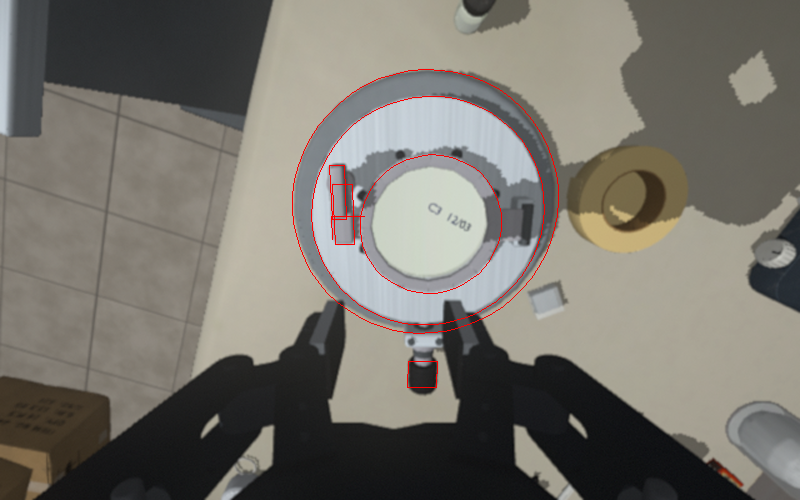

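The wing lies fully across the tab and agrees with the 1.571 overlay. The knob is near (423,378), within a couple of mm of the model. I'll go to the knob now.

move_arm:
  rows:
    - [-3.95, 0.9, 0, 0, 0, 0, 0.1]
    - [-3.95, 0.9, 0, 0, 0, 0, 0.1]
    - [-3.95, 0.9, 0, 0, 0, 0, 0.1]
    - [0, 0, 2.7, 0, 0, 0, 0.1]
    - [0, 0, 2.7, 0, 0, 0, 0.1]
    - [0, 0, 2.7, 0, 0, 0, 0.1]
    - [0, 0, 2, 0, 0, 0, 0.1]
    - [0, 0, 0, 0, 0, 0, 0.1]
    - [0, 0, 0, 0, 0, 0, 0.1]

```text
time: 6.25
tool_pos: [0.537, -0.2278, 0.0823]
tool_rot: [-0.002, 0.577, 0.817, -0.0]
contact_force: [-0.4, 0.4, -0.2]
gripper_width: 0.55
grasp_force: 0.0
```

```bash
python3 look.py w4 1.571
```

```text
{'time': np.float64(6.25), 'tool_pos': array([ 0.537 , -0.2278,  0.0823]), 'tool_rot': array([-1.500e-03,  5.773e-01,  8.165e-01, -1.000e-04]), 'contact_force': array([-0.4201,  0.4111, -0.186 ]), 'ft_torque': array([-0.0862, -0.0513, -0.0216]), 'gripper_width': np.float64(0.5504), 'joint_pos': array([-0.5288,  0.1188,  1.8386, -0.    ,  1.1873, -0.8687])}
grip to go cm [16.37 -5.64 -1.92] tool yaw deg 0.1
knob to go cm [-0.35  0.14  3.73] tool yaw deg 0.1
```

View pics/w4.png

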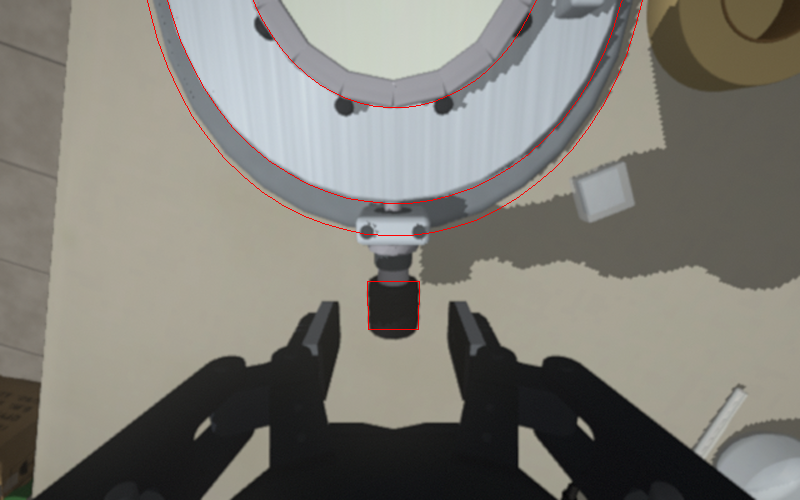

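The knob is centred between the jaws at about (393,307). I'll descend and grip it.

move_arm:
  rows:
    - [-0.15, 0.05, 1.9, 0, 0, 0, 0.1]
    - [-0.1, 0.05, 1.8, 0, 0, 0, 0.1]
    - [0, 0, 0, 0, 0, 0, -0.1]
    - [0, 0, 0, 0, 0, 0, -0.3]
    - [0, 0, 0, 0, 0, 0, -0.5]
    - [0, 0, 0, 0, 0, 0, -1]
    - [0, 0, 0, 0, 0, 0, -1]
    - [0, 0, 0, 0, 0, 0, -1]

```text
time: 6.97
tool_pos: [0.5384, -0.2317, 0.0481]
tool_rot: [-0.001, 0.577, 0.817, -0.002]
contact_force: [-9.3, -1.3, 3.6]
gripper_width: 0.272
grasp_force: 58.6
```

```bash
python3 look.py
```

```text
{'time': np.float64(6.9667), 'tool_pos': array([ 0.5384, -0.2317,  0.0481]), 'tool_rot': array([-0.0014,  0.5772,  0.8166, -0.002 ]), 'contact_force': array([-9.3422, -1.3414,  3.553 ]), 'ft_torque': array([-0.2358,  1.5525, -0.0142]), 'gripper_width': np.float64(0.2723), 'joint_pos': array([-0.5317,  0.1729,  1.8439, -0.004 ,  1.1279, -0.8702])}
grip to go cm [16.78 -5.65 -5.36] tool yaw deg 76.5
knob to go cm [0.07 0.13 0.31] tool yaw deg 0.1
```

move_arm:
  rows:
    - [-0.2, -0.1, 0, 0, 0, 0, -1]
    - [-0.3, 0, 0, 0, 0, 0, -1]
    - [-0.3, 0, 0, 0, 0, 0, -1]
    - [-0.3, 0, 0, 0, 0, 0, -1]
    - [0, 0, 0, 0, 0, 0, -1]
    - [0, 0, 0, 0, 0, 0, -1]

```text
time: 7.47
tool_pos: [0.5414, -0.2406, 0.048]
tool_rot: [-0.002, 0.577, 0.817, -0.0]
contact_force: [-8.6, 5.1, 4.8]
gripper_width: 0.273
grasp_force: 58.9
```

```bash
python3 look.py
```

```text
{'time': np.float64(7.4667), 'tool_pos': array([ 0.5414, -0.2406,  0.048 ]), 'tool_rot': array([-2.400e-03,  5.773e-01,  8.165e-01, -2.000e-04]), 'contact_force': array([-8.6449,  5.0598,  4.7885]), 'ft_torque': array([0.7328, 1.3088, 0.0083]), 'gripper_width': np.float64(0.273), 'joint_pos': array([-5.4370e-01,  1.8730e-01,  1.8275e+00, -1.0000e-04,  1.1316e+00,
       -8.8360e-01])}
grip to go cm [17.74 -5.64 -5.31] tool yaw deg 76.5
knob to go cm [1.01 0.14 0.3 ] tool yaw deg 0.1
```

Axial force is 7.6 N at 9.4 mm, which matches the spring. I'll keep pulling to the stop.

move_arm:
  rows:
    - [-0.2, -0.05, 0, 0, 0, 0, -1]
    - [-0.2, 0, 0, 0, 0, 0, -1]
    - [-0.15, 0, 0, 0, 0, 0, -1]
    - [-0.1, 0, 0, 0, 0, 0, -1]
    - [0, 0, 0, 0, 0, 0, -1]
    - [0, 0, 0, 0, 0, 0, -1]
    - [0, 0, 0, 0, 0, 0, -1]

```text
time: 8.05
tool_pos: [0.5429, -0.2451, 0.0479]
tool_rot: [-0.004, 0.577, 0.817, 0.001]
contact_force: [-9.5, 10.1, 6.2]
gripper_width: 0.272
grasp_force: 59.1
```

```bash
python3 look.py
```

```text
{'time': np.float64(8.05), 'tool_pos': array([ 0.5429, -0.2451,  0.0479]), 'tool_rot': array([-0.0038,  0.5773,  0.8165,  0.0009]), 'contact_force': array([-9.4646, 10.0865,  6.1734]), 'ft_torque': array([ 1.5624,  1.3759, -0.0421]), 'gripper_width': np.float64(0.2722), 'joint_pos': array([-0.55  ,  0.1956,  1.8182,  0.0026,  1.1352, -0.891 ])}
grip to go cm [18.24 -5.63 -5.26] tool yaw deg 76.5
knob to go cm [1.48 0.15 0.3 ] tool yaw deg 0.1
```

move_arm:
  rows:
    - [-0.1, 0, 0, 0, 0, 0, -1]
    - [-0.1, 0, 0, 0, 0, 0, -1]
    - [0, 0, 0, 0, 0, 0, -1]
    - [0, 0, 0, 0, 0, 0, -1]
    - [0, 0, 0, 0, 0, 0, -1]
    - [0, 0, 0, 0, 0, 0, -1]

```text
time: 8.55
tool_pos: [0.543, -0.2452, 0.0477]
tool_rot: [-0.006, 0.577, 0.817, 0.002]
contact_force: [-11.0, 15.4, 10.1]
gripper_width: 0.269
grasp_force: 59.5
```

```bash
python3 look.py w5 1.571; python3 - <<'E'
import pickle
from h import *
b=np.load("b.npy");f=pickle.load(open("w5.pkl","rb"))
overlay(f,b[:3],1.571,0,0,640,400,1.25,"pics/w5b.png",.014)
E
```

```text
{'time': np.float64(8.55), 'tool_pos': array([ 0.543 , -0.2452,  0.0477]), 'tool_rot': array([-0.0058,  0.5773,  0.8165,  0.0019]), 'contact_force': array([-10.9563,  15.3792,  10.1309]), 'ft_torque': array([ 2.4414,  1.7245, -0.053 ]), 'gripper_width': np.float64(0.2687), 'joint_pos': array([-0.5511,  0.198 ,  1.8157,  0.005 ,  1.1391, -0.8932])}
grip to go cm [18.27 -5.63 -5.2 ] tool yaw deg 0.1
knob to go cm [1.5  0.15 0.29] tool yaw deg 0.1
```

View pics/w5b.png

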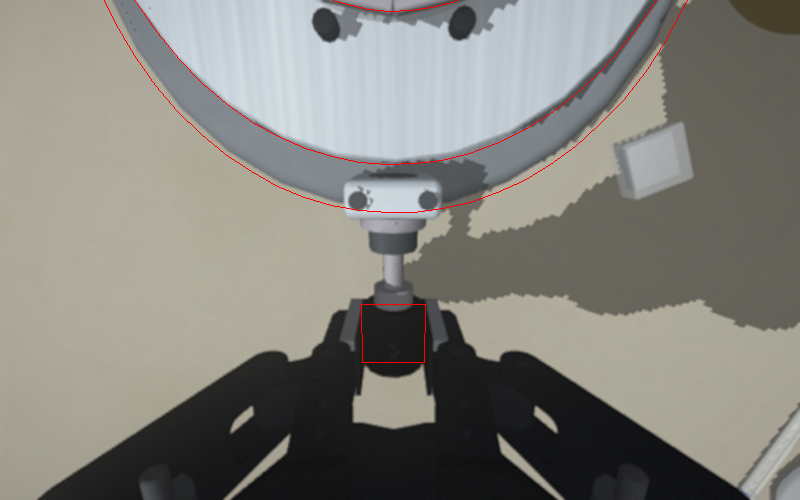

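The knob (393,333) is out on its rod, and the last 2 mm of pull raised only the force, so it's at the stop. The grip is firm, so I'm handing in.

```bash
python3 -c "
from plant import manip
s=manip.state();print(s['tool_pos'],s['contact_force'],s['grasp_force']);print(manip.job_done())"
```

```text
[ 0.54292931 -0.24521069  0.04773807] [-10.96411587  16.21232369  10.03933017] 59.5044869184494
the job is handed in; nothing more can be done
None
```

The turnbutton was turned to its end stop across the tab first, then the plunger was pulled to its stop; the job was handed in at about 8.6 s with the gripper still holding the pin fully out (the hand-in returned no verdict).

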